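# Seat the sliding bead board in the bench box and lock it

### The arm

A 6-joint arm with a two-finger parallel gripper is mounted at the origin on a cart in front of the work surface, level with it; the furniture and walls round the work are solid. World frame = base frame: x ahead of the robot, y to its left, z up, the work surface at z = 0. Lengths are in m, angles in degrees, forces in N, time in s.
With the tool pointing down it reaches from about 0.4 to 0.825 m from the base axis. Payload 7 kg.
Tool frame: the origin (TCP) lies between the finger pads; the fingertips stand 22 mm ahead of it and the grasp point (between the pads) lies 3 mm ahead of it; z points along the fingers, y is the line along which they close (so a half turn about z gives the same grasp; the last joint's range is limited). The gripper opens to 88 mm and grips with 3 to 60 N. Pads are 19 mm wide; open, the fingers measure 130 mm over their backs; the gripper's body (78 mm by 193 mm) begins 47 mm behind the grasp point.
Start: joints at [-49.612, 20.546, 0.682, 0, -70.136, -16.507], TCP at [0.273, -0.617, 0.249] pointing down, gripper open.
Joint ranges: [-176.03, 176.03], [-82.01, 121.73], [-58.28, 71.71], [-173.87, 95.51], [-174.79, -0.11], [-173.66, 173.66]. Speed limits (degrees/s): [136.94, 136.94, 172.46, 180, 180, 180].

### API

Orientations are given as [roll, pitch, yaw] about the fixed x, y, z axes, in that order (R = Rz(yaw) Ry(pitch) Rx(roll)).
In Python, from plant import ctrl gives the robot as it stands.
- The arm moves only by the tool apply_moves, never from a script. Its argument "targets" is a list of rows, each an object with "travel": the shift along the tool's x, y, z in mm, a list of three; "roll": the turn about the tool's z in degrees; "jaw": the finger opening in mm, from 0 to 87.6. In form: [{"travel": [tx, ty, tz], "roll": roll, "jaw": jaw}, ...]. A call has 1 to 10 rows; each row shifts and turns the commanded pose from where the row before left it, along the tool's axes as they then stand; what a row does not reach is not made up. A row lasts 1/10 s, in which the tool goes at most 50 mm and 8.59 degrees, less where a joint would pass 70% of its speed; a pose out of reach is approached as far as the arm can. A call with a gripper value outside its range is refused whole. The fingers move at their own pace and stop on an object; the grip force is fixed at half the most. Time passes only in rows, so rows that do not move let the fingers close. It gives the time, the measured TCP pose, the force, the opening and the grip force at its end, in the units of the state.
- ctrl.get_obs(): the state, without advancing time (a new reading comes with each control period).
- ctrl.snapshot(name): name is "scene" or "top"; returns the picture (400x640x3 uint8, red, green, blue); there is no depth.
- ctrl.calibration(name): a dict with "K" (3x3 intrinsics, pixels), "dist_coeffs" ([k1, k2, p1, p2, k3] as OpenCV has them; the pictures are not rectified), "extrinsics" (4x4, takes a point from camera to world coordinates). Camera axes: x right, y down, z forward; pixel columns grow to the right and rows downward; lengths in m; the calibration is good to about 2 mm. A picture is of the moment at which its call begins. calibration takes no time and is no camera call.
- ctrl.close_job(): hands the job in; it is judged then, once.
The state is a dict: "clock": time; "joint_pos": joint angles; "qvel": joint speeds; "tau": joint torques, N m; "tool_pos": TCP position; "orientation": TCP orientation; "force": force on the tool from outside, world axes, zero at the start; "moment": the same for the moment, N m; "opening": finger opening in m; "gripper_force": force on a finger pad.
Only numpy, scipy, OpenCV 4.12 (cv2) and the standard library are available. Lean on these libraries where they do the work, as an engineer would, in place of code of your own. Each camera call takes 0.05 s, during which the arm holds its last target. There are 200 camera calls.

### The job

The bead board in the plywood bench box has been pulled towards the box's low front. With your fingertips, push the board slowly back along its rails until you feel it drop into the locating notches and lie flat on the rails, then push the brass turn-button on the box's right-hand wall round by its knob so that its wing points straight across the box and lies over the board's rim to lock it. Do not lift the board or ram it hard, and leave the bracelet lying on the board, the pliers in the box and the other things on the table where they are.

Things in the scene. Friction and masses are not known exactly. Their poses are not given: they have to be found in the camera images.
- bench_box: Open-topped plywood bench box, 270 (its x) x 212 (its y) x 61 mm, firm on the table. Origin: centre of its underside. Its low front (30 mm high) faces its -x, towards the robot; its right-hand wall is at -y. Side walls 14 mm thick, tops at z = 61 mm, 184 mm apart inside; floor 8 mm, back wall 10 mm thick
- rail_notch (a point): Top of the box's right-hand rail in the middle of its rear notch. A rail 14 mm wide runs along each side wall inside, from front to back, top at z = 42 mm, with two notches 18 mm long and 9.5 mm deep, centred at box x = +1.5 and +96.5 mm. The rails run on behind the notches: a board pushed too fast can jump past them to the back wall
- bead_board: Flat wooden bead-sorting board with felt and a low rim, 120 (its x) x 181 (its y) x 26 mm, 0.24 to 0.5 kg, lying loose across the rails, 1.5 mm play at each side. Origin: centre of its underside, at the bottom of two battens 14 mm wide and 8 mm high that cross it at x = -47.5 and +47.5 mm. At the start they ride on the rail tops, 30 to 65 mm in front of the notches
- board_front (a point): Middle of the board's front face (board x = -60 mm, 17 mm above its origin), a plain upright face from 8 to 26 mm above the origin, which a fingertip can push. Pushing the board along its waxed rails takes 0.5 to 3 N; over the notches it drops 8 mm by its own weight, the panel lies on the rails, its rim 1 mm below the side walls' tops, and the notches' far shoulders stop it firmly
- seat (a point): Fixed point of the box: where the board's origin lies when it is seated, 49 mm behind the box's centre on its midline, 34 mm above its underside (play about 2 mm fore and aft)
- turn_button (a joint): Angle (rad) of the brass turn-button on the right-hand wall's top about its upright axis. 0: wing along the wall towards the box's front (-x); grows clockwise seen from above; 1.57: wing straight across to the box's left (+y), over the seated board's rim. Range -0.7 (pointing outwards) to 1.6 (stop). Stays where it is left; turns with about 0.7 N at the knob
- button_knob (a point): Centre of the top of the button's brass knob, an upright pin 9 to 11 mm in diameter, 17 mm tall on the wing, 33 mm from the axis; its top is 83.5 mm above the table
- button_pivot (a point): Axis of the turn-button at the top of the right-hand wall, 61 mm above the table. The wing is 12 mm wide, reaches 43 mm from the axis and lies 1.5 to 5.5 mm above the wall top: it passes over the seated board with 2.5 mm to spare, but not over the board while that still rides on its battens
- bracelet: Loose wire bracelet with beads, 48 x 55 x 7 mm, lying on the board's felt; origin: centre of its underside
- pliers_red: Small pliers with red grips, 112 x 46 x 10 mm, lying loose on the box's floor just behind its low front; origin: centre of its underside
- hammer: Bystander: chasing hammer, 212 x 71 x 26 mm, on the table; origin: centre of its underside
- tape_roll: Bystander: roll of masking tape, 103 mm across, 25 mm high, on the table; origin: centre of its underside
- steel_block: Bystander: square steel bench block, 66 x 66 x 19 mm, on the table; origin: centre of its underside
- bead_box: Bystander: small clear box of pearls, 51 x 53 x 20 mm, on the table; origin: centre of its underside
- glass_jar: Bystander: small open glass jar, 56 x 56 x 71 mm, on the table; origin: centre of its underside

How it is judged:
By the outcome, as a careful person would: the job done as asked, in the order asked, and still so for the second after the job is handed in, with the robot touching nothing.
It also fails if it takes over 51 s, if anything falls off the work surface, if the arm or the gripper's body presses on something with over 40 N, if the wrist force passes 120 N, or if a joint passes its speed limit or range.

## Working session

There is one attempt and no reset: what is moved stays moved. The work goes in short steps, Python scripts to look and compute and a tool call to move; the robot and the scene stay as the last step left them, time stands still between calls to the robot, and variables do not carry over. Pictures are saved under pics/ and viewed, at most 10 in all, crops included, and the job is handed in when it is done.

Besides the shell and the picture viewer there is one more tool, called after "Request:" by a JSON object that holds its "api" and its "payload", one argument or row to a line. apply_moves: Moves the arm, as the interface text tells. Its arguments: {"type":"object","properties":{"targets":{"type":"array","items":{"type":"object","properties":{"travel":{"type":"array","items":{"type":"number"}},"roll":{"type":"number"},"jaw":{"type":"number"}}}}},"required":["targets"]}

```bash
mkdir -p pics; cat > h.py <<'E'
import numpy as np, cv2
from plant import ctrl
def snap(n,f):
    im=ctrl.snapshot(n); cv2.imwrite('pics/'+f,im[:,:,::-1]); return im
def ray(n,uv,z):
    c=ctrl.calibration(n);K=np.array(c['K']);d=np.array(c['dist_coeffs']);E=np.array(c['extrinsics'])
    p=cv2.undistortPoints(np.array(uv,float).reshape(-1,1,2),K,d).reshape(-1,2)
    r=np.c_[p,np.ones(len(p))]@E[:3,:3].T;o=E[:3,3]
    z=np.broadcast_to(z,len(p))
    return o+r*((z-o[2])/r[:,2])[:,None]
def proj(n,P):
    c=ctrl.calibration(n);K=np.array(c['K']);d=np.array(c['dist_coeffs']);E=np.linalg.inv(np.array(c['extrinsics']))
    return cv2.projectPoints(np.array(P,float).reshape(-1,1,3),cv2.Rodrigues(E[:3,:3])[0],E[:3,3],K,d)[0].reshape(-1,2)
E
python3 - <<'E'
from h import *
snap('top','t0.png');snap('scene','s0.png')
o=ctrl.get_obs();print(o['clock'],o['tool_pos'],o['orientation'],o['opening'])
for n in('top','scene'):print(np.round(ctrl.calibration(n)['extrinsics'],3))
E
```

```text
0.1 [ 0.27307609 -0.6168491   0.24771997] [ 1.79913729e+02 -8.68044499e-03 -1.56124712e+02] 0.08727624588550426
[[ 0.022 -0.989  0.148  0.341]
 [-1.    -0.024 -0.011  0.284]
 [ 0.014 -0.148 -0.989  1.182]
 [ 0.     0.     0.     1.   ]]
[[-0.476 -0.546  0.689 -0.111]
 [-0.879  0.287 -0.381  0.602]
 [ 0.011 -0.787 -0.617  0.636]
 [ 0.     0.     0.     1.   ]]
```

View pics/t0.png

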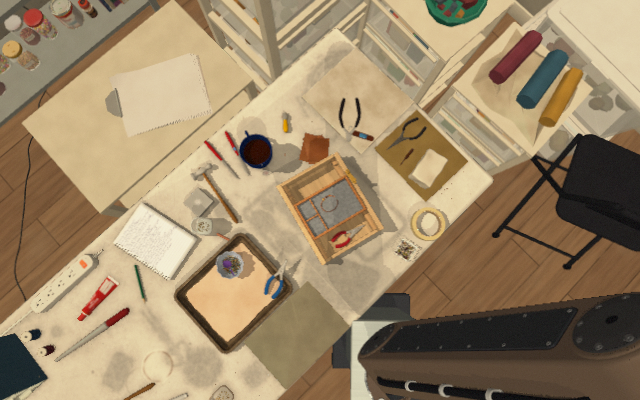

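View pics/s0.png

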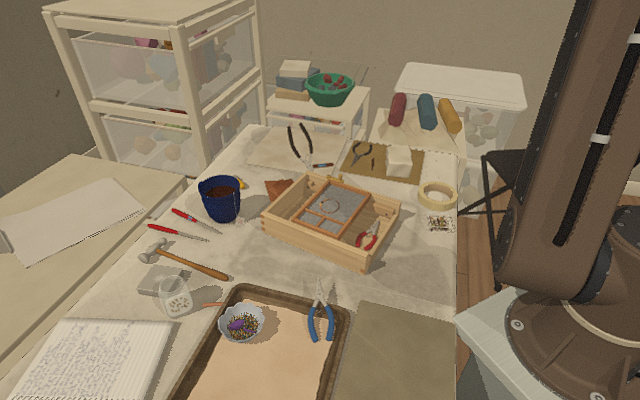

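The top view has the box at about (330,210), rotated by about 30°, with its low front at lower right next to the red pliers. I'll zoom in on both views.

```bash
python3 - <<'E'
import cv2
a=cv2.imread('pics/t0.png')[145:270,265:395];cv2.imwrite('pics/t0c.png',cv2.resize(a,None,fx=4.6,fy=4.6,interpolation=cv2.INTER_CUBIC))
a=cv2.imread('pics/s0.png')[165:275,255:415];cv2.imwrite('pics/s0c.png',cv2.resize(a,None,fx=5,fy=5,interpolation=cv2.INTER_CUBIC))
E
```

```text
(no output)
```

View pics/t0c.png

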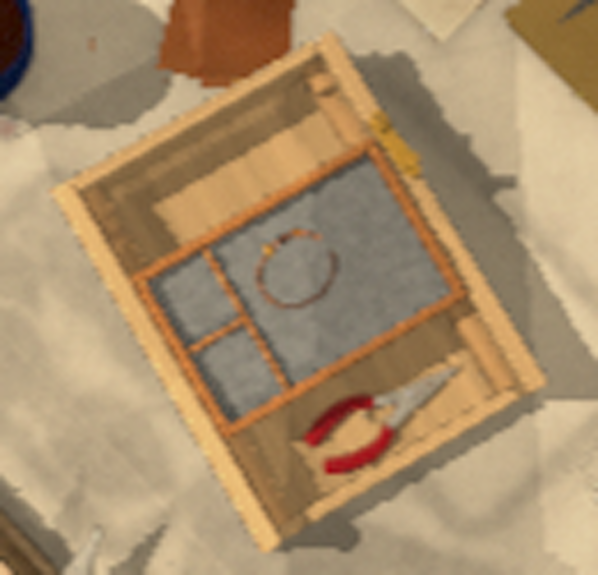

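View pics/s0c.png

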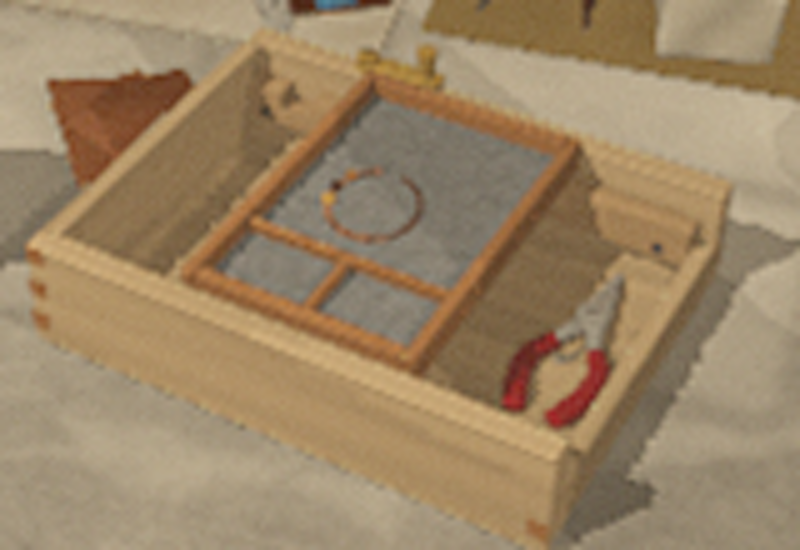

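The close-ups are clear. In the top crop the box corners are at (330,35), (58,190), (272,548) and (543,382), and the button runs from about (382,122) to (412,168). Next I'll fit the poses.

```bash
python3 - <<'E'
from h import *
from scipy.optimize import least_squares
T=lambda p:np.array(p)/4.6+[265,145]-.4
S=lambda p:np.array(p)/5+[255,165]-.4
# order BR BL FL FR
def fit(obs,dx,dy,z):
    c=np.array([[dx,-dy],[dx,dy],[-dx,dy],[-dx,-dy]])/2
    def W(q):
        a=q[2];R=np.array([[np.cos(a),-np.sin(a)],[np.sin(a),np.cos(a)]])
        return np.c_[c@R.T+q[:2],np.full(4,z)]
    f=lambda q:np.concatenate([(proj(n,W(q))-o).ravel() for n,o in obs])
    w=ray(*[obs[0][0],obs[0][1],z]);d=w[0]-w[3]
    s=least_squares(f,[*w[:,:2].mean(0),np.arctan2(d[1],d[0])])
    print('rms px',np.sqrt(np.mean(s.fun**2)),s.x[:2],np.degrees(s.x[2]));return s.x
bt=T([(330,35),(58,190),(272,548),(543,382)]);bs=S([(262,35),(33,247),(568,452),(730,188)])
for ob in([('top',bt)],[('scene',bs)],[('top',bt),('scene',bs)]): q=fit(ob,.270,.212,.061)
dt=T([(375,148),(137,275),(230,430),(465,297)]);ds=S([(370,75),(187,272),(418,367),(580,143)])
for ob in([('top',dt)],[('scene',ds)],[('top',dt),('scene',ds)]): b=fit(ob,.120,.181,.068)
a=q[2];R=np.array([[np.cos(a),-np.sin(a)],[np.sin(a),np.cos(a)]])
L=lambda p:(np.asarray(p)[...,:2]-q[:2])@R
print('board in box',L(b[:2]))
print('knob top S/T',L(ray('scene',S([(430,48)]),.0835)),L(ray('top',T([(412,168)]),.08)))
print('pivot S/T',L(ray('scene',S([(372,62)]),.066)),L(ray('top',T([(382,122)]),.066)))
W=lambda p:q[:2]+R@np.array(p)
print('seat',W([.049,0]),'knob angle guesses')
np.save('q.npy',q)
E
```

```text
rms px 1.1050886176774863 [0.48351965 0.23313607] 32.07425748648965
rms px 1.209978124486384 [0.48078095 0.23334086] 32.64146137822546
rms px 1.2178061023363997 [0.48221979 0.23298717] 32.370499625080704
rms px 1.2552441399266845 [0.48200769 0.23222861] 30.75421394555484
rms px 0.5159312185068086 [0.47851575 0.23495234] 32.49442369485245
rms px 1.146701308728374 [0.48062243 0.23335308] 31.72669782060632
board in box [-0.00115324  0.00116426]
knob top S/T [[ 0.0313544  -0.10211375]] [[ 0.02732352 -0.09906404]]
pivot S/T [[ 0.06252102 -0.09848038]] [[ 0.06469527 -0.10118715]]
seat [0.52360538 0.25922138] knob angle guesses
```

Request:
{"api": "apply_moves", "payload": {
  "targets": [
    {"travel": [-33,25.6,0],"roll": 0,"jaw": 87},
    {"travel": [-33,25.6,0],"roll": 0,"jaw": 87},
    {"travel": [-33,25.6,0],"roll": 0,"jaw": 87},
    {"travel": [-33,25.6,0],"roll": 0,"jaw": 87},
    {"travel": [-33,25.6,0],"roll": 0,"jaw": 87},
    {"travel": [-33,25.6,0],"roll": 0,"jaw": 87},
    {"travel": [-33,25.6,0],"roll": 0,"jaw": 87},
    {"travel": [-33,25.6,0],"roll": 0,"jaw": 87},
    {"travel": [-33,25.6,0],"roll": 0,"jaw": 87},
    {"travel": [-33,25.6,0],"roll": 0,"jaw": 87}
  ]
}}

```text
clock: 1.1
tool_pos: [0.4717, -0.2478, 0.2484]
orientation: [180.0, -0.0, -156.1]
force: [0.7, -0.2, 0.3]
opening: 0.087
gripper_force: 0.0
```

Request:
{"api": "apply_moves", "payload": {
  "targets": [
    {"travel": [-11,42,0],"roll": 0,"jaw": 87},
    {"travel": [-11,42,0],"roll": 0,"jaw": 87},
    {"travel": [-11,42,0],"roll": 0,"jaw": 87},
    {"travel": [-11,42,0],"roll": 0,"jaw": 87},
    {"travel": [-11,42,0],"roll": 0,"jaw": 87},
    {"travel": [-11,42,0],"roll": 0,"jaw": 87},
    {"travel": [-11,42,0],"roll": 0,"jaw": 87},
    {"travel": [-11,42,0],"roll": 0,"jaw": 87},
    {"travel": [-11,42,0],"roll": 0,"jaw": 87},
    {"travel": [-11,42,0],"roll": 0,"jaw": 87}
  ]
}}

```text
clock: 2.1
tool_pos: [0.401, 0.1806, 0.2487]
orientation: [180.0, 0.0, -156.1]
force: [1.4, 0.7, -0.1]
opening: 0.0868
gripper_force: 0.0
```

Request:
{"api": "apply_moves", "payload": {
  "targets": [
    {"travel": [0,0,0],"roll": -4.2,"jaw": 87},
    {"travel": [0,0,0],"roll": -4.2,"jaw": 87},
    {"travel": [0,0,0],"roll": 0,"jaw": 87},
    {"travel": [0,0,0],"roll": 0,"jaw": 87}
  ]
}}

```text
clock: 2.5
tool_pos: [0.4018, 0.1789, 0.2484]
orientation: [-180.0, -0.0, -147.8]
force: [-0.4, -0.1, -0.8]
opening: 0.0869
gripper_force: 0.0
```

Request:
{"api": "apply_moves", "payload": {
  "targets": [
    {"travel": [0,3,20],"roll": 0,"jaw": 87},
    {"travel": [0,0,30],"roll": 0,"jaw": 87},
    {"travel": [0,0,30],"roll": 0,"jaw": 87},
    {"travel": [0,0,30],"roll": 0,"jaw": 87},
    {"travel": [0,0,30],"roll": 0,"jaw": 87},
    {"travel": [0,0,10],"roll": 0,"jaw": 87},
    {"travel": [0,0,0],"roll": 0,"jaw": 87},
    {"travel": [0,0,0],"roll": 0,"jaw": 87}
  ]
}}

```text
clock: 3.3
tool_pos: [0.4009, 0.1819, 0.0995]
orientation: [-180.0, 0.1, -147.8]
force: [-0.6, 0.3, 0.7]
opening: 0.0871
gripper_force: 0.0
```

```bash
python3 - <<'E'
from h import *
a=snap('scene','s1.png')[120:300,230:430,::-1];cv2.imwrite('pics/s1c.png',cv2.resize(a,None,fx=3.3,fy=3.3,interpolation=cv2.INTER_CUBIC))
E
```

```text
(no output)
```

View pics/s1c.png

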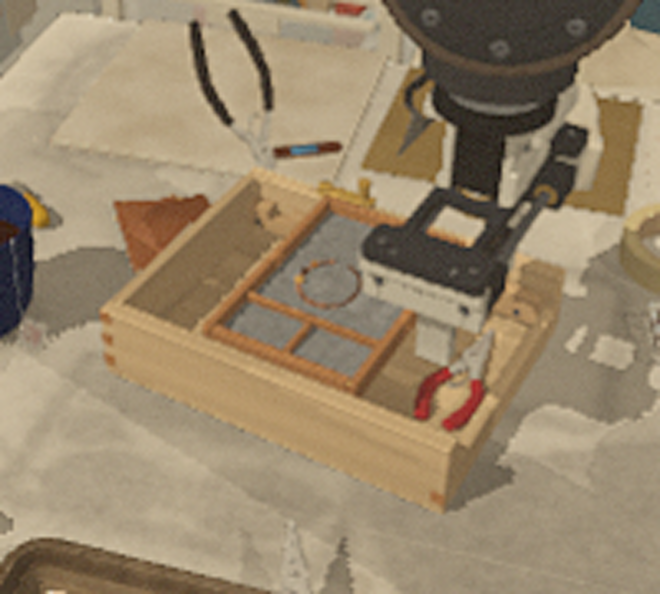

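The fingers hang between the board's front edge and the box's low front, clear of the pliers. I'll go down to fingertip height and start a slow push.

Request:
{"api": "apply_moves", "payload": {
  "targets": [
    {"travel": [0,0,14],"roll": 0,"jaw": 87},
    {"travel": [0,0,13],"roll": 0,"jaw": 87},
    {"travel": [0,0,0],"roll": 0,"jaw": 87},
    {"travel": [-2,0,0],"roll": 0,"jaw": 87},
    {"travel": [-2,0,0],"roll": 0,"jaw": 87},
    {"travel": [-2,0,0],"roll": 0,"jaw": 87},
    {"travel": [-2,0,0],"roll": 0,"jaw": 87},
    {"travel": [-2,0,0],"roll": 0,"jaw": 87}
  ]
}}

```text
clock: 4.15
tool_pos: [0.409, 0.1871, 0.0718]
orientation: [180.0, 0.0, -147.7]
force: [0.6, -0.1, -0.6]
opening: 0.0871
gripper_force: 0.0
```

Request:
{"api": "apply_moves", "payload": {
  "targets": [
    {"travel": [-2,0,0],"roll": 0,"jaw": 87},
    {"travel": [-2,0,0],"roll": 0,"jaw": 87},
    {"travel": [-2,0,0],"roll": 0,"jaw": 87},
    {"travel": [-2,0,0],"roll": 0,"jaw": 87},
    {"travel": [-2,0,0],"roll": 0,"jaw": 87}
  ]
}}

```text
clock: 4.65
tool_pos: [0.4173, 0.1923, 0.0715]
orientation: [-180.0, -0.0, -147.7]
force: [0.3, -0.5, -0.1]
opening: 0.087
gripper_force: 0.0
```

Request:
{"api": "apply_moves", "payload": {
  "targets": [
    {"travel": [-2,0,0],"roll": 0,"jaw": 87},
    {"travel": [-2,0,0],"roll": 0,"jaw": 87},
    {"travel": [-2,0,0],"roll": 0,"jaw": 87},
    {"travel": [-2,0,0],"roll": 0,"jaw": 87},
    {"travel": [-2,0,0],"roll": 0,"jaw": 87}
  ]
}}

```text
clock: 5.15
tool_pos: [0.4256, 0.1975, 0.0715]
orientation: [-180.0, -0.0, -147.7]
force: [-1.3, -0.4, -0.2]
opening: 0.0872
gripper_force: 0.5
```

Request:
{"api": "apply_moves", "payload": {
  "targets": [
    {"travel": [-2,0,0],"roll": 0,"jaw": 87},
    {"travel": [-2,0,0],"roll": 0,"jaw": 87},
    {"travel": [-2,0,0],"roll": 0,"jaw": 87},
    {"travel": [-2,0,0],"roll": 0,"jaw": 87},
    {"travel": [-2,0,0],"roll": 0,"jaw": 87}
  ]
}}

```text
clock: 5.65
tool_pos: [0.4342, 0.2031, 0.0715]
orientation: [180.0, -0.0, -147.7]
force: [-0.2, 0.2, 0.2]
opening: 0.087
gripper_force: 0.4
```

Request:
{"api": "apply_moves", "payload": {
  "targets": [
    {"travel": [-2,0,0],"roll": 0,"jaw": 87},
    {"travel": [-2,0,0],"roll": 0,"jaw": 87},
    {"travel": [-2,0,0],"roll": 0,"jaw": 87},
    {"travel": [-2,0,0],"roll": 0,"jaw": 87},
    {"travel": [-2,0,0],"roll": 0,"jaw": 87},
    {"travel": [-2,0,0],"roll": 0,"jaw": 87},
    {"travel": [-2,0,0],"roll": 0,"jaw": 87}
  ]
}}

```text
clock: 6.35
tool_pos: [0.4461, 0.2105, 0.0716]
orientation: [-180.0, -0.0, -147.7]
force: [-0.7, -0.1, -0.5]
opening: 0.0872
gripper_force: 0.4
```

```bash
python3 - <<'E'
from h import *
a=snap('scene','s2.png')[150:290,240:420,::-1];cv2.imwrite('pics/s2c.png',cv2.resize(a,None,fx=4,fy=4,interpolation=cv2.INTER_CUBIC))
E
```

```text
(no output)
```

View pics/s2c.png

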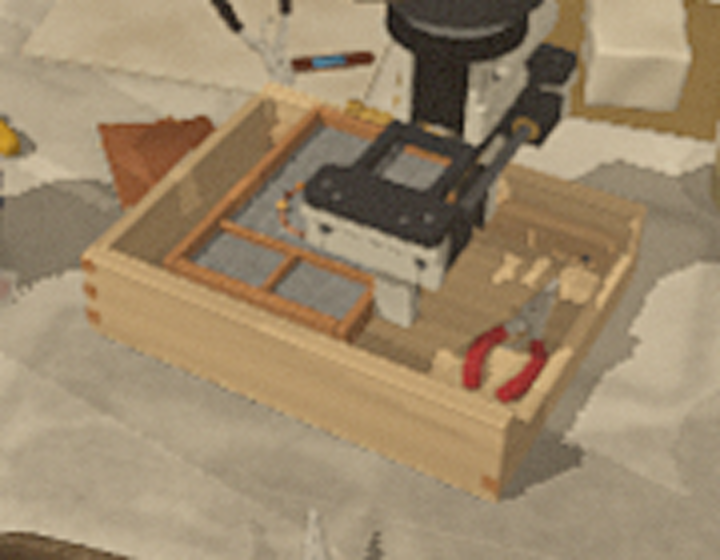

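The board is sliding squarely and the bracelet has stayed on it. About 20 mm is left, so I'll go slower.

Request:
{"api": "apply_moves", "payload": {
  "targets": [
    {"travel": [-1.5,0,0],"roll": 0,"jaw": 87},
    {"travel": [-1.5,0,0],"roll": 0,"jaw": 87},
    {"travel": [-1.5,0,0],"roll": 0,"jaw": 87},
    {"travel": [-1.5,0,0],"roll": 0,"jaw": 87},
    {"travel": [-1.5,0,0],"roll": 0,"jaw": 87},
    {"travel": [-1.5,0,0],"roll": 0,"jaw": 87}
  ]
}}

```text
clock: 7.0
tool_pos: [0.4537, 0.2153, 0.0716]
orientation: [180.0, 0.0, -147.7]
force: [-0.5, 0.0, 1.4]
opening: 0.0871
gripper_force: 0.5
```

Request:
{"api": "apply_moves", "payload": {
  "targets": [
    {"travel": [-1,0,0],"roll": 0,"jaw": 87},
    {"travel": [-1,0,0],"roll": 0,"jaw": 87},
    {"travel": [-1,0,0],"roll": 0,"jaw": 87},
    {"travel": [-1,0,0],"roll": 0,"jaw": 87}
  ]
}}

```text
clock: 7.4
tool_pos: [0.457, 0.2174, 0.0716]
orientation: [-180.0, 0.0, -147.7]
force: [-0.9, -0.9, 0.4]
opening: 0.0867
gripper_force: 0.6
```

Request:
{"api": "apply_moves", "payload": {
  "targets": [
    {"travel": [-1,0,0],"roll": 0,"jaw": 87},
    {"travel": [-1,0,0],"roll": 0,"jaw": 87},
    {"travel": [-1,0,0],"roll": 0,"jaw": 87}
  ]
}}

```text
clock: 7.7
tool_pos: [0.4595, 0.219, 0.0716]
orientation: [-180.0, -0.0, -147.7]
force: [-0.8, -0.5, 0.5]
opening: 0.0873
gripper_force: 0.6
```

Request:
{"api": "apply_moves", "payload": {
  "targets": [
    {"travel": [-1,0,0],"roll": 0,"jaw": 87},
    {"travel": [-1,0,0],"roll": 0,"jaw": 87}
  ]
}}

```text
clock: 7.9
tool_pos: [0.4612, 0.2201, 0.0715]
orientation: [180.0, -0.0, -147.7]
force: [-1.6, 0.0, -0.1]
opening: 0.0869
gripper_force: 0.5
```

Request:
{"api": "apply_moves", "payload": {
  "targets": [
    {"travel": [-1,0,0],"roll": 0,"jaw": 87},
    {"travel": [-1,0,0],"roll": 0,"jaw": 87}
  ]
}}

```text
clock: 8.1
tool_pos: [0.4629, 0.2212, 0.0715]
orientation: [-180.0, -0.0, -147.7]
force: [-0.9, -0.5, -0.3]
opening: 0.0873
gripper_force: 0.5
```

Request:
{"api": "apply_moves", "payload": {
  "targets": [
    {"travel": [-1,0,0],"roll": 0,"jaw": 87},
    {"travel": [-1,0,0],"roll": 0,"jaw": 87}
  ]
}}

```text
clock: 8.3
tool_pos: [0.4646, 0.2222, 0.0715]
orientation: [-180.0, -0.0, -147.7]
force: [-1.0, -0.1, 0.0]
opening: 0.0868
gripper_force: 0.5
```

```bash
python3 - <<'E'
from h import *
a=snap('scene','s3.png')[150:290,240:420,::-1];cv2.imwrite('pics/s3c.png',cv2.resize(a,None,fx=4,fy=4,interpolation=cv2.INTER_CUBIC))
E
```

```text
(no output)
```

View pics/s3c.png

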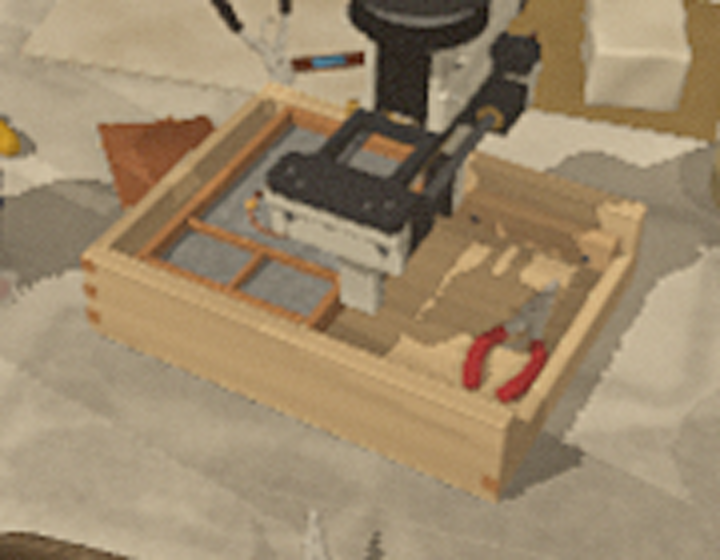

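The board's front-left rim corner is at about (335,287) and (310,325) in the crop. I'll use that to tell whether it has dropped.

```bash
python3 - <<'E'
from h import *
q=np.load('q.npy');a=q[2];R=np.array([[np.cos(a),-np.sin(a)],[np.sin(a),np.cos(a)]])
o=ctrl.get_obs();print('tcp box',(o['tool_pos'][:2]-q[:2])@R,o['clock'],o['force'])
for x in(.046,.049):
 for z in(.060,.068):
  P=np.array([[x+s*.06,t*.0905] for s,t in((-1,1),(1,1),(1,-1))])@R.T+q[:2]
  print(x,z,np.round((proj('scene',np.c_[P,np.full(3,z)])+.4-[240,150])*4))
E
```

```text
tcp box [-0.02049074  0.00033626] 8.35 [-1.00284515 -0.00434752  0.3549187 ]
0.046 0.06 [[320. 329.]
 [139. 258.]
 [294. 104.]]
0.046 0.068 [[320. 318.]
 [139. 248.]
 [294.  94.]]
0.049 0.06 [[315. 327.]
 [135. 257.]
 [290. 103.]]
0.049 0.068 [[315. 316.]
 [134. 246.]
 [290.  93.]]
```

The corners match the dropped height of 60 mm. I'll nudge on gently to confirm the firm stop.

Request:
{"api": "apply_moves", "payload": {
  "targets": [
    {"travel": [-1,0,0],"roll": 0,"jaw": 87},
    {"travel": [0,0,0],"roll": 0,"jaw": 87}
  ]
}}

```text
clock: 8.55
tool_pos: [0.4655, 0.2228, 0.0715]
orientation: [-180.0, 0.0, -147.7]
force: [-0.7, -0.7, -0.5]
opening: 0.0875
gripper_force: 0.3
```

Request:
{"api": "apply_moves", "payload": {
  "targets": [
    {"travel": [-1,0,0],"roll": 0,"jaw": 87},
    {"travel": [0,0,0],"roll": 0,"jaw": 87}
  ]
}}

```text
clock: 8.75
tool_pos: [0.4657, 0.2228, 0.0714]
orientation: [-180.0, -0.1, -147.7]
force: [-4.4, -2.6, 2.6]
opening: 0.0872
gripper_force: 2.0
```

The stop is firm at about 5 N, so the board is seated. I'll back off, lift, close the fingers, rotate by 45° and go to the outer side of the knob.

Request:
{"api": "apply_moves", "payload": {
  "targets": [
    {"travel": [5,0,0],"roll": 0,"jaw": 87},
    {"travel": [10,0,0],"roll": 0,"jaw": 87},
    {"travel": [0,0,-20],"roll": 0,"jaw": 87},
    {"travel": [0,0,-28],"roll": 0,"jaw": 87},
    {"travel": [0,0,-20],"roll": 0,"jaw": 40},
    {"travel": [-14,-28,0],"roll": 0,"jaw": 0},
    {"travel": [-10,-28,0],"roll": 0,"jaw": 0},
    {"travel": [-10,-28,0],"roll": 0,"jaw": 0},
    {"travel": [-10,-30,0],"roll": 0,"jaw": 0},
    {"travel": [0,0,0],"roll": -5,"jaw": 0}
  ]
}}

```text
clock: 9.75
tool_pos: [0.5535, 0.1405, 0.1394]
orientation: [-180.0, 0.0, -142.8]
force: [-0.9, -0.8, -0.5]
opening: 0.0448
gripper_force: 0.0
```

Request:
{"api": "apply_moves", "payload": {
  "targets": [
    {"travel": [0,0,0],"roll": -8,"jaw": 0},
    {"travel": [0,0,0],"roll": -8,"jaw": 0},
    {"travel": [0,0,0],"roll": -8,"jaw": 0},
    {"travel": [0,0,0],"roll": -8,"jaw": 0},
    {"travel": [0,0,0],"roll": -8,"jaw": 0},
    {"travel": [0,0,0],"roll": 0,"jaw": 0},
    {"travel": [0,0,0],"roll": 0,"jaw": 0}
  ]
}}

```text
clock: 10.45
tool_pos: [0.5514, 0.1423, 0.1397]
orientation: [-180.0, 0.0, -102.9]
force: [-0.8, -0.3, -0.2]
opening: 0.0006
gripper_force: 0.0
```

```bash
python3 - <<'E'
from h import *
q=np.load('q.npy');a=q[2];R=np.array([[np.cos(a),-np.sin(a)],[np.sin(a),np.cos(a)]])
c=snap('scene','s4.png')[140:270,250:410,::-1];cv2.imwrite('pics/s4c.png',cv2.resize(c,None,fx=4.6,fy=4.6,interpolation=cv2.INTER_CUBIC))
o=ctrl.get_obs();print('tcp box',(o['tool_pos'][:2]-q[:2])@R,o['tool_pos'],o['orientation'],o['opening'])
E
```

```text
tcp box [ 0.00991997 -0.11364933] [0.55144518 0.1423096  0.13964846] [-1.79987741e+02  1.44886912e-02 -1.02937931e+02] 0.0003577946386892889
```

View pics/s4c.png

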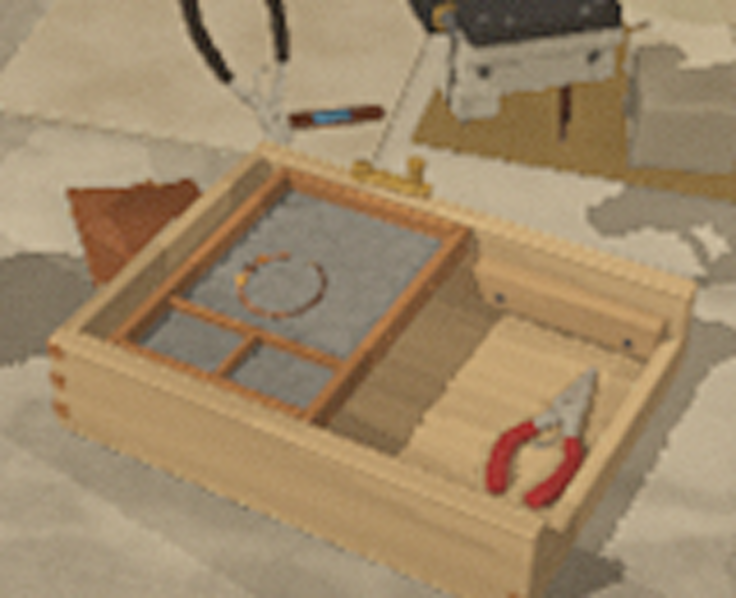

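The board lies flat with its rim below the wall tops, the bracelet is still on it, and the knob is at crop (416,160). I'll lower beside the knob and push diagonally.

Request:
{"api": "apply_moves", "payload": {
  "targets": [
    {"travel": [0,0,20],"roll": 0,"jaw": 0},
    {"travel": [0,0,16],"roll": 0,"jaw": 0},
    {"travel": [0,0,10],"roll": 0,"jaw": 0},
    {"travel": [0,0,0],"roll": 0,"jaw": 0},
    {"travel": [-2,0,0],"roll": 0,"jaw": 0},
    {"travel": [-2,0,0],"roll": 0,"jaw": 0},
    {"travel": [-2,0,0],"roll": 0,"jaw": 0}
  ]
}}

```text
clock: 11.2
tool_pos: [0.5535, 0.1487, 0.0944]
orientation: [-179.9, 0.1, -102.7]
force: [-0.3, 0.3, -0.3]
opening: 0.0002
gripper_force: 0.0
```

Request:
{"api": "apply_moves", "payload": {
  "targets": [
    {"travel": [-2,0,0],"roll": 0,"jaw": 0},
    {"travel": [-2,0,0],"roll": 0,"jaw": 0},
    {"travel": [-2,0,0],"roll": 0,"jaw": 0},
    {"travel": [-2,0,0],"roll": 0,"jaw": 0},
    {"travel": [-2,0,0],"roll": 0,"jaw": 0}
  ]
}}

```text
clock: 11.7
tool_pos: [0.5549, 0.1578, 0.0933]
orientation: [180.0, -0.0, -102.7]
force: [-0.6, -2.2, -0.1]
opening: 0.001
gripper_force: 0.5
```

Request:
{"api": "apply_moves", "payload": {
  "targets": [
    {"travel": [-2,0,0],"roll": 0,"jaw": 0},
    {"travel": [-2,0,0],"roll": 0,"jaw": 0},
    {"travel": [-2,0,0],"roll": 0,"jaw": 0},
    {"travel": [-2,0,0],"roll": 0,"jaw": 0},
    {"travel": [-2,0,0],"roll": 0,"jaw": 0}
  ]
}}

```text
clock: 12.2
tool_pos: [0.5554, 0.167, 0.0928]
orientation: [179.8, -0.1, -102.7]
force: [-9.5, -3.0, 2.5]
opening: 0.0004
gripper_force: 3.8
```

Request:
{"api": "apply_moves", "payload": {
  "targets": [
    {"travel": [-2,0,0],"roll": 0,"jaw": 0},
    {"travel": [-2,0,0],"roll": 0,"jaw": 0},
    {"travel": [-2,0,0],"roll": 0,"jaw": 0},
    {"travel": [-2,0,0],"roll": 0,"jaw": 0},
    {"travel": [-2,0,0],"roll": 0,"jaw": 0}
  ]
}}

```text
clock: 12.7
tool_pos: [0.5602, 0.1781, 0.0938]
orientation: [-179.9, 0.1, -102.7]
force: [-0.9, -0.2, 0.3]
opening: 0.0004
gripper_force: 0.4
```

```bash
python3 - <<'E'
from h import *
q=np.load('q.npy');a=q[2];R=np.array([[np.cos(a),-np.sin(a)],[np.sin(a),np.cos(a)]])
c=snap('scene','s5.png')[140:270,250:410,::-1];cv2.imwrite('pics/s5c.png',cv2.resize(c,None,fx=4.6,fy=4.6,interpolation=cv2.INTER_CUBIC))
o=ctrl.get_obs();print('tcp box',(o['tool_pos'][:2]-q[:2])@R)
E
```

```text
tcp box [ 0.03667205 -0.08801027]
```

View pics/s5c.png

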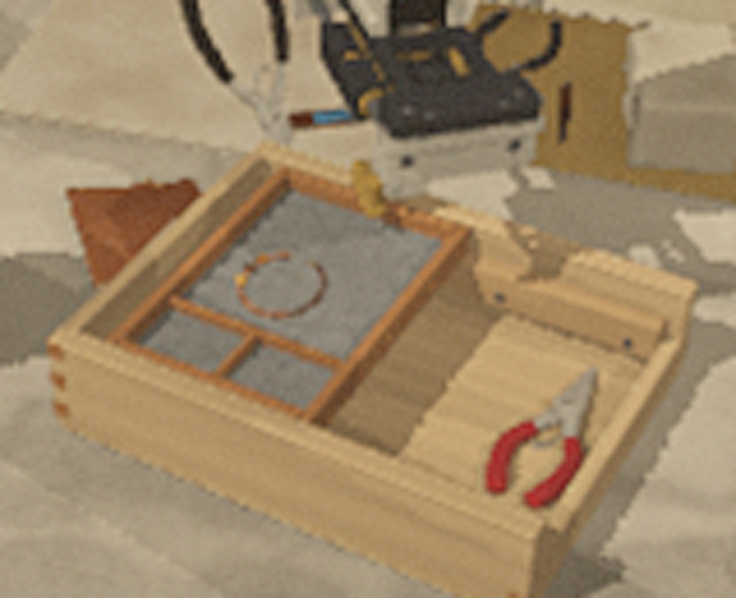

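The button has swung more than halfway, the knob is at about crop (370,185), and the board and bracelet haven't moved. I'll continue.

Request:
{"api": "apply_moves", "payload": {
  "targets": [
    {"travel": [-2,0,0],"roll": 0,"jaw": 0},
    {"travel": [-2,0,0],"roll": 0,"jaw": 0},
    {"travel": [-2,0,0],"roll": 0,"jaw": 0},
    {"travel": [-2,0,0],"roll": 0,"jaw": 0},
    {"travel": [0,0,0],"roll": 0,"jaw": 0}
  ]
}}

```text
clock: 13.25
tool_pos: [0.5615, 0.1856, 0.0936]
orientation: [-180.0, 0.0, -102.7]
force: [0.1, 0.2, 0.3]
opening: 0.0007
gripper_force: 0.0
```

Request:
{"api": "apply_moves", "payload": {
  "targets": [
    {"travel": [-2,0,0],"roll": 0,"jaw": 0},
    {"travel": [-2,0,0],"roll": 0,"jaw": 0},
    {"travel": [-2,0,0],"roll": 0,"jaw": 0},
    {"travel": [0,0,0],"roll": 0,"jaw": 0}
  ]
}}

```text
clock: 13.65
tool_pos: [0.5627, 0.1914, 0.0935]
orientation: [180.0, 0.0, -102.7]
force: [-0.1, -0.3, -0.6]
opening: 0.0001
gripper_force: 0.1
```

Request:
{"api": "apply_moves", "payload": {
  "targets": [
    {"travel": [-1,0,0],"roll": 0,"jaw": 0},
    {"travel": [-1,0,0],"roll": 0,"jaw": 0},
    {"travel": [0,0,0],"roll": 0,"jaw": 0}
  ]
}}

```text
clock: 13.95
tool_pos: [0.5631, 0.1932, 0.0935]
orientation: [-180.0, 0.0, -102.7]
force: [-0.8, -0.4, 0.3]
opening: 0.0005
gripper_force: 0.2
```

```bash
python3 - <<'E'
from h import *
q=np.load('q.npy');a=q[2];R=np.array([[np.cos(a),-np.sin(a)],[np.sin(a),np.cos(a)]])
c=snap('scene','s6.png')[140:270,250:410,::-1];cv2.imwrite('pics/s6c.png',cv2.resize(c,None,fx=4.6,fy=4.6,interpolation=cv2.INTER_CUBIC))
o=ctrl.get_obs();print('tcp box',(o['tool_pos'][:2]-q[:2])@R,o['force'])
for p in ((.063,-.0995,.0665),(.063,-.0665,.0835),(.063,-.0565,.0665)):
  P=np.r_[R@p[:2]+q[:2],p[2]];print((proj('scene',P)+.4-[250,140])*4.6)
E
```

```text
tcp box [ 0.04699444 -0.07697245] [-0.31402    -0.45450204  0.5901656 ]
[[365.3580565  170.18658115]]
[[338.24696065 174.66799585]]
[[329.01003683 208.88874626]]
```

View pics/s6c.png

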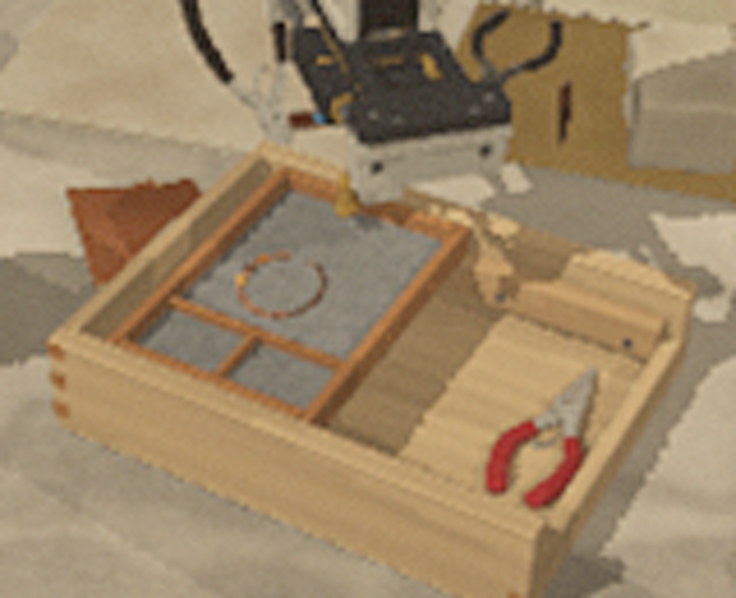

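The knob is at about (343,175) and straight across would put it near (338,175), so it's almost there. I'll creep until I feel the stop.

Request:
{"api": "apply_moves", "payload": {
  "targets": [
    {"travel": [-1,0,0],"roll": 0,"jaw": 0},
    {"travel": [-1,0,0],"roll": 0,"jaw": 0},
    {"travel": [0,0,0],"roll": 0,"jaw": 0}
  ]
}}

```text
clock: 14.3
tool_pos: [0.5637, 0.1951, 0.0936]
orientation: [-180.0, 0.0, -102.7]
force: [0.7, -0.6, 0.8]
opening: 0.0003
gripper_force: 0.5
```

Request:
{"api": "apply_moves", "payload": {
  "targets": [
    {"travel": [-1,0,0],"roll": 0,"jaw": 0},
    {"travel": [0,0,0],"roll": 0,"jaw": 0}
  ]
}}

```text
clock: 14.5
tool_pos: [0.564, 0.1959, 0.0936]
orientation: [-180.0, -0.0, -102.7]
force: [2.2, -2.2, 0.3]
opening: 0.0004
gripper_force: 1.4
```

Request:
{"api": "apply_moves", "payload": {
  "targets": [
    {"travel": [-1,0,0],"roll": 0,"jaw": 0},
    {"travel": [0,0,0],"roll": 0,"jaw": 0}
  ]
}}

```text
clock: 14.7
tool_pos: [0.5644, 0.1967, 0.0937]
orientation: [-180.0, -0.0, -102.7]
force: [2.8, -3.8, -0.6]
opening: 0.0005
gripper_force: 2.6
```

Request:
{"api": "apply_moves", "payload": {
  "targets": [
    {"travel": [3,0,0],"roll": 0,"jaw": 0},
    {"travel": [12,0,0],"roll": 0,"jaw": 0},
    {"travel": [15,0,0],"roll": 0,"jaw": 0},
    {"travel": [0,0,-30],"roll": 0,"jaw": 0},
    {"travel": [40,0,-30],"roll": 0,"jaw": 0},
    {"travel": [40,0,-10],"roll": 0,"jaw": 0},
    {"travel": [40,0,0],"roll": 0,"jaw": 0},
    {"travel": [0,0,0],"roll": 0,"jaw": 0}
  ]
}}

```text
clock: 15.5
tool_pos: [0.5287, 0.0465, 0.1642]
orientation: [180.0, 0.0, -102.9]
force: [0.1, -0.3, 1.2]
opening: 0.0008
gripper_force: 0.0
```

```bash
python3 - <<'E'
from h import *
q=np.load('q.npy');a=q[2];R=np.array([[np.cos(a),-np.sin(a)],[np.sin(a),np.cos(a)]])
def brass(im,box):
    h=cv2.cvtColor(im,cv2.COLOR_RGB2HSV).astype(int);m=(h[...,0]>18)&(h[...,0]<30)&(h[...,1]>140)
    x0,y0,x1,y1=box;M=np.zeros_like(m);M[y0:y1,x0:x1]=m[y0:y1,x0:x1];return M
for n,f,bx in(('scene','s7.png',(310,165,350,195)),('top','t7.png',(335,160,362,190))):
    im=snap(n,f);old=cv2.imread(f'pics/{n[0]}0.png')[:,:,::-1].copy()
    for nm,i in(('old',old),('new',im)):
        M=brass(i,bx);v,u=np.nonzero(M);uv=np.c_[u,v].astype(float)
        w=(ray(n,uv,.068)[:,:2]-q[:2])@R if len(u) else np.zeros((1,2))
        print(n,nm,len(u),'box mean',w.mean(0).round(4),'min',w.min(0).round(4),'max',w.max(0).round(4))
    if 1:
        x0,y0,x1,y1=bx;print('\n'.join(''.join('#' if c else '.' for c in r[x0:x1]) for r in M[y0:y1]))
# predicted pixel of knob top at angles
for t in(75,80,85,90):
  k=np.array([.063,-.0995])+.033*np.array([-np.cos(np.radians(t)),np.sin(np.radians(t))])
  P=np.r_[R@k+q[:2],.0835];print(t,proj('scene',P).round(1),proj('top',P).round(1))
E
```

```text
scene old 66 box mean [ 0.0453 -0.1127] min [ 0.0239 -0.1668] max [ 0.0701 -0.088 ]
scene new 60 box mean [ 0.0592 -0.0929] min [ 0.0303 -0.1606] max [ 0.0749 -0.0558]
........................................
........................................
...................................##...
...............................#....#.#.
........................................
..............................#..#......
..................................###.#.
........................................
........................................
........................................
.................###....................
.................####...................
................####....................
............########....................
.............######.....................
.............##.###.....................
.............#.#.#......................
.............####.......................
............#####.......................
............####........................
............###.........................
........................................
..............................
[... 710 characters left out ...]

...........................
...........................
...........................
...........................
...........................
...........................
...........................
...........................
...........................
...........................
...........................
...........................
...........................
...........................
...........................
...........................
...........................
...........................
...........................
...........................
75 [[326.3 178.3]] [[340.3 178.5]]
80 [[325.2 178.1]] [[339.6 177.8]]
85 [[324.2 177.9]] [[339.  177.1]]
90 [[323.1 177.6]] [[338.5 176.3]]
```

Request:
{"api": "apply_moves", "payload": {
  "targets": [
    {"travel": [40,0,0],"roll": 0,"jaw": 0},
    {"travel": [40,0,0],"roll": 0,"jaw": 0},
    {"travel": [40,0,0],"roll": 0,"jaw": 0},
    {"travel": [40,0,0],"roll": 0,"jaw": 0},
    {"travel": [40,0,0],"roll": 0,"jaw": 0},
    {"travel": [0,0,0],"roll": 0,"jaw": 0}
  ]
}}

```text
clock: 16.2
tool_pos: [0.4856, -0.1471, 0.1632]
orientation: [179.9, -0.0, -102.9]
force: [-0.5, -0.0, -1.1]
opening: 0.0005
gripper_force: 0.0
```

```bash
cat > ang.py <<'E'
from h import *
import sys
from scipy.optimize import minimize
q=np.load('q.npy');a=q[2];R=np.array([[np.cos(a),-np.sin(a)],[np.sin(a),np.cos(a)]])
def score(im,bx):
    h=cv2.cvtColor(im,cv2.COLOR_RGB2HSV).astype(float);x0,y0,x1,y1=bx
    return (((h[...,0]>17)&(h[...,0]<31)&(h[...,1]>130))*1.0)[y0:y1,x0:x1]
def mask(n,bx,piv,t):
    d=np.array([-np.cos(t),np.sin(t)]);e=np.array([-d[1],d[0]]);S=8;x0,y0,x1,y1=bx
    m=np.zeros(((y1-y0)*S,(x1-x0)*S),np.uint8)
    def hull(P2,zs):
        P=np.vstack([np.c_[np.array(P2)@R.T+q[:2],np.full(len(P2),z)] for z in zs])
        p=(proj(n,P)+.5-[x0,y0])*S;cv2.fillConvexPoly(m,cv2.convexHull(p.astype(np.int32)),1)
    w=[piv+d*s+e*o for s in(-.006,.043) for o in(-.006,.006)];hull(w,(.0625,.0665))
    c=piv+d*.033;hull([c+.005*np.array([np.cos(u),np.sin(u)]) for u in np.linspace(0,6.3,12)],(.0665,.0835))
    return cv2.resize(m.astype(np.float32),(x1-x0,y1-y0),interpolation=cv2.INTER_AREA)
def best(n,im,bx,angs):
    s=score(im,bx);r=[]
    for t in np.radians(angs):
        for px in np.arange(.058,.0691,.001):
            for py in np.arange(-.104,-.0949,.001):
                r.append((((mask(n,bx,np.array([px,py]),t)-s)**2).sum(),np.degrees(t),px,py))
    r.sort();print(n,int(s.sum()),[tuple(np.round(x,3)) for x in r[:1]]);
    best={}
    for x in r: best.setdefault(round(x[1]),round(x[0],1))
    print(dict(sorted(best.items())))
T=sys.argv[1]
L=lambda f:cv2.imread('pics/'+f)[:,:,::-1].copy()
if T!='0':snap('scene',f's{T}.png');snap('top',f't{T}.png')
A=range(-30,40,5) if T=='0' else range(60,111,5)
best('scene',L(f's{T}.png'),(318,172,345,190),A)
best('top',L(f't{T}.png'),(332,164,362,186),A)
E
python3 ang.py 0; python3 ang.py 8
```

```text
scene 62 [(np.float64(11.001), np.float64(80.0), np.float64(0.067), np.float64(-0.1))]
{60: np.float64(48.7), 65: np.float64(39.8), 70: np.float64(25.6), 75: np.float64(13.9), 80: np.float64(11.0), 85: np.float64(12.6), 90: np.float64(18.7), 95: np.float64(28.2), 100: np.float64(38.5), 105: np.float64(47.5), 110: np.float64(54.2)}Traceback (most recent call last):
  File "ang.py", line 31, in <module>
    best('scene',L(f's{T}.png'),(318,172,345,190),A)
    ~~~~^^^^^^^^^^^^^^^^^^^^^^^^^^^^^^^^^^^^^^^^^^^^
  File "ang.py", line 22, in best
    r.append((((mask(n,bx,np.array([px,py]),t)-s)**2).sum(),np.degrees(t),px,py))
                ~~~~^^^^^^^^^^^^^^^^^^^^^^^^^^
  File "ang.py", line 15, in mask
    c=piv+d*.033;hull([c+.005*np.array([np.cos(u),np.sin(u)]) for u in np.linspace(0,6.3,12)],(.0665,.0835))
                 ~~~~^^^^^^^^^^^^^^^^^^^^^^^^^^^^^^^^^^^^^^^^^^^^^^^^^^^^^^^^^^^^^^^^^^^^^^^^^^^^^^^^^^^^^^^
  File "ang.py", line 13, in hull
    p=(proj(n,P)+.5-[x0,y0])*S;cv2.fillConvexPoly(m,cv2.convexHull(p.astype(np.int32)),1)
       ~~~~^^^^^
  File "h.py", line 12, in proj
 
[... 405 characters left out ...]
,np.array([px,py]),t)-s)**2).sum(),np.degrees(t),px,py))
                ~~~~^^^^^^^^^^^^^^^^^^^^^^^^^^
  File "ang.py", line 15, in mask
    c=piv+d*.033;hull([c+.005*np.array([np.cos(u),np.sin(u)]) for u in np.linspace(0,6.3,12)],(.0665,.0835))
                 ~~~~^^^^^^^^^^^^^^^^^^^^^^^^^^^^^^^^^^^^^^^^^^^^^^^^^^^^^^^^^^^^^^^^^^^^^^^^^^^^^^^^^^^^^^^
  File "ang.py", line 13, in hull
    p=(proj(n,P)+.5-[x0,y0])*S;cv2.fillConvexPoly(m,cv2.convexHull(p.astype(np.int32)),1)
       ~~~~^^^^^
  File "h.py", line 12, in proj
    c=ctrl.calibration(n);K=np.array(c['K']);d=np.array(c['dist_coeffs']);E=np.linalg.inv(np.array(c['extrinsics']))
ValueError: time passes only in moves, steps and waits
```

```bash
sed -i 's/^from plant import ctrl/from plant import ctrl as C0\nimport functools\nclass ctrl:\n    snapshot=C0.snapshot; get_obs=C0.get_obs; close_job=C0.close_job\n    calibration=functools.lru_cache(None)(lambda n:C0.calibration(n))/' h.py
sed -i "s/if T!='0':snap/if len(sys.argv)>2:snap/" ang.py
python3 ang.py 0; python3 ang.py 8
```

```text
scene 69 [(np.float64(19.55), np.float64(-5.0), np.float64(0.066), np.float64(-0.099))]
{-30: np.float64(49.2), -25: np.float64(42.6), -20: np.float64(33.5), -15: np.float64(27.7), -10: np.float64(23.2), -5: np.float64(19.5), 0: np.float64(20.7), 5: np.float64(24.4), 10: np.float64(30.2), 15: np.float64(37.6), 20: np.float64(46.6), 25: np.float64(55.4), 30: np.float64(66.4), 35: np.float64(72.4)}
top 68 [(np.float64(7.587), np.float64(-5.0), np.float64(0.066), np.float64(-0.099))]
{-30: np.float64(55.9), -25: np.float64(44.9), -20: np.float64(33.5), -15: np.float64(21.5), -10: np.float64(12.9), -5: np.float64(7.6), 0: np.float64(8.8), 5: np.float64(16.0), 10: np.float64(25.2), 15: np.float64(36.3), 20: np.float64(48.2), 25: np.float64(58.6), 30: np.float64(66.2), 35: np.float64(71.1)}
scene 62 [(np.float64(11.001), np.float64(80.0), np.float64(0.067), np.float64(-0.1))]
{60: np.float64(48.7), 65: np.float64(39.8), 70: np.float64(25.6), 75: np.float64(13.9), 80: np.float64(11.0), 85: np.float64(12.6), 90: np.float64(18.7), 95: np.float64(28.2), 100: np.float64(38.5), 105: np.float64(47.5), 110: np.float64(54.2)}
top 65 [(np.float64(9.219), np.float64(85.0), np.float64(0.065), np.float64(-0.1))]
{60: np.float64(52.6), 65: np.float64(40.9), 70: np.float64(27.6), 75: np.float64(16.6), 80: np.float64(9.7), 85: np.float64(9.2), 90: np.float64(13.9), 95: np.float64(22.2), 100: np.float64(32.6), 105: np.float64(42.4), 110: np.float64(51.5)}
```

By silhouette fit, the button's axis is at box x ≈ 66 mm, 3 mm further back than I had it. The button stands at about 82°, so the last push probably stalled on friction. I'll finish with a push straight along box +x, using a square finger face.

Request:
{"api": "apply_moves", "payload": {
  "targets": [
    {"travel": [0,0,0],"roll": 7.5,"jaw": 0},
    {"travel": [0,0,0],"roll": 7.5,"jaw": 0},
    {"travel": [0,0,0],"roll": 7.5,"jaw": 0},
    {"travel": [0,0,0],"roll": 7.5,"jaw": 0},
    {"travel": [0,0,0],"roll": 7.5,"jaw": 0},
    {"travel": [0,0,0],"roll": 7.4,"jaw": 0}
  ]
}}

```text
clock: 16.9
tool_pos: [0.4875, -0.143, 0.1634]
orientation: [180.0, 0.0, -147.8]
force: [0.4, -0.1, -0.2]
opening: 0.0005
gripper_force: 0.0
```

Request:
{"api": "apply_moves", "payload": {
  "targets": [
    {"travel": [-29.4,32,0],"roll": 0,"jaw": 0},
    {"travel": [-29.4,32,0],"roll": 0,"jaw": 0},
    {"travel": [-29.4,32,0],"roll": 0,"jaw": 0},
    {"travel": [-29.4,32,0],"roll": 0,"jaw": 0},
    {"travel": [-29.4,32,0],"roll": 0,"jaw": 0},
    {"travel": [-29.4,32,0],"roll": 0,"jaw": 0},
    {"travel": [-29.4,32,0],"roll": 0,"jaw": 0},
    {"travel": [-29.4,32,0],"roll": 0,"jaw": 0},
    {"travel": [0,0,0],"roll": 0,"jaw": 0},
    {"travel": [0,0,0],"roll": 0,"jaw": 0}
  ]
}}

```text
clock: 17.9
tool_pos: [0.5477, 0.2001, 0.1629]
orientation: [180.0, -0.1, -147.4]
force: [0.5, -0.6, -0.3]
opening: 0.0004
gripper_force: 0.0
```

```bash
python3 - <<'E'
from h import *
q=np.load('q.npy');a=q[2];R=np.array([[np.cos(a),-np.sin(a)],[np.sin(a),np.cos(a)]])
o=ctrl.get_obs();print('tcp box',(o['tool_pos'][:2]-q[:2])@R,o['tool_pos'])
E
```

```text
tcp box [ 0.037745  -0.0628502] [0.54774886 0.20011203 0.16288514]
```

Request:
{"api": "apply_moves", "payload": {
  "targets": [
    {"travel": [5,-3,20],"roll": 0,"jaw": 0},
    {"travel": [0,0,25],"roll": 0,"jaw": 0},
    {"travel": [0,0,15],"roll": 0,"jaw": 0},
    {"travel": [0,0,9],"roll": 0,"jaw": 0},
    {"travel": [0,0,0],"roll": 0,"jaw": 0},
    {"travel": [-2,0,0],"roll": 0,"jaw": 0},
    {"travel": [-2,0,0],"roll": 0,"jaw": 0},
    {"travel": [-2,0,0],"roll": 0,"jaw": 0},
    {"travel": [-2,0,0],"roll": 0,"jaw": 0},
    {"travel": [-2,0,0],"roll": 0,"jaw": 0}
  ]
}}

```text
clock: 18.9
tool_pos: [0.5546, 0.1981, 0.0949]
orientation: [180.0, 0.0, -147.6]
force: [-0.0, -0.1, -0.3]
opening: 0.0003
gripper_force: 0.0
```

Request:
{"api": "apply_moves", "payload": {
  "targets": [
    {"travel": [-1,0,0],"roll": 0,"jaw": 0},
    {"travel": [-1,0,0],"roll": 0,"jaw": 0},
    {"travel": [-1,0,0],"roll": 0,"jaw": 0},
    {"travel": [0,0,0],"roll": 0,"jaw": 0}
  ]
}}

```text
clock: 19.3
tool_pos: [0.5568, 0.1994, 0.0945]
orientation: [-180.0, -0.0, -147.6]
force: [-0.1, 0.0, 0.2]
opening: 0.0007
gripper_force: 0.1
```

Request:
{"api": "apply_moves", "payload": {
  "targets": [
    {"travel": [-1,0,0],"roll": 0,"jaw": 0},
    {"travel": [-1,0,0],"roll": 0,"jaw": 0},
    {"travel": [0,0,0],"roll": 0,"jaw": 0}
  ]
}}

```text
clock: 19.6
tool_pos: [0.5585, 0.2006, 0.0945]
orientation: [180.0, -0.0, -147.6]
force: [-1.0, -0.2, -0.2]
opening: 0.0006
gripper_force: 0.3
```

Request:
{"api": "apply_moves", "payload": {
  "targets": [
    {"travel": [-1,0,0],"roll": 0,"jaw": 0},
    {"travel": [-1,0,0],"roll": 0,"jaw": 0},
    {"travel": [0,0,0],"roll": 0,"jaw": 0}
  ]
}}

```text
clock: 19.9
tool_pos: [0.5603, 0.2017, 0.0945]
orientation: [-180.0, 0.0, -147.6]
force: [-1.1, -0.1, 0.0]
opening: 0.0002
gripper_force: 0.3
```

Request:
{"api": "apply_moves", "payload": {
  "targets": [
    {"travel": [-1,0,0],"roll": 0,"jaw": 0},
    {"travel": [0,0,0],"roll": 0,"jaw": 0}
  ]
}}

```text
clock: 20.1
tool_pos: [0.5611, 0.2022, 0.0946]
orientation: [180.0, 0.0, -147.6]
force: [-1.6, 0.5, -0.3]
opening: 0.0006
gripper_force: 0.3
```

Request:
{"api": "apply_moves", "payload": {
  "targets": [
    {"travel": [-1,0,0],"roll": 0,"jaw": 0},
    {"travel": [0,0,0],"roll": 0,"jaw": 0}
  ]
}}

```text
clock: 20.3
tool_pos: [0.5616, 0.2025, 0.0944]
orientation: [180.0, -0.0, -147.6]
force: [-2.3, -0.1, 0.2]
opening: 0.0002
gripper_force: 1.0
```

Request:
{"api": "apply_moves", "payload": {
  "targets": [
    {"travel": [-1,0,0],"roll": 0,"jaw": 0},
    {"travel": [0,0,0],"roll": 0,"jaw": 0}
  ]
}}

```text
clock: 20.5
tool_pos: [0.5619, 0.2027, 0.0943]
orientation: [180.0, -0.1, -147.6]
force: [-5.6, -1.3, 2.2]
opening: 0.0006
gripper_force: 2.6
```

The stop is firm, with the force directly opposing the push. I'll retreat and measure.

Request:
{"api": "apply_moves", "payload": {
  "targets": [
    {"travel": [4,0,0],"roll": 0,"jaw": 0},
    {"travel": [12,0,0],"roll": 0,"jaw": 0},
    {"travel": [0,0,-30],"roll": 0,"jaw": 0},
    {"travel": [0,0,-40],"roll": 0,"jaw": 0},
    {"travel": [25,-35,0],"roll": 0,"jaw": 0},
    {"travel": [25,-35,0],"roll": 0,"jaw": 0},
    {"travel": [25,-35,0],"roll": 0,"jaw": 0},
    {"travel": [25,-35,0],"roll": 0,"jaw": 0},
    {"travel": [25,-35,0],"roll": 0,"jaw": 0},
    {"travel": [25,-35,0],"roll": 0,"jaw": 0}
  ]
}}

```text
clock: 21.5
tool_pos: [0.5345, -0.0647, 0.1651]
orientation: [-180.0, 0.1, -147.6]
force: [0.7, 0.1, 0.0]
opening: 0.0004
gripper_force: 0.0
```

Request:
{"api": "apply_moves", "payload": {
  "targets": [
    {"travel": [25,-35,0],"roll": 0,"jaw": 0},
    {"travel": [25,-35,0],"roll": 0,"jaw": 0},
    {"travel": [0,0,0],"roll": 0,"jaw": 0},
    {"travel": [0,0,0],"roll": 0,"jaw": 0},
    {"travel": [0,0,0],"roll": 0,"jaw": 0}
  ]
}}

```text
clock: 22.0
tool_pos: [0.5302, -0.1486, 0.1647]
orientation: [-180.0, 0.0, -147.6]
force: [-0.3, -0.3, 0.5]
opening: 0.0006
gripper_force: 0.0
```

```bash
python3 ang.py 9 snap; python3 - <<'E'
import cv2,numpy as np
# change check vs image before the final push, outside the button
a,b=[cv2.imread(f'pics/s{i}.png').astype(int) for i in(8,9)]
d=np.abs(a-b).sum(2)[165:275,255:415]>60
v,u=np.nonzero(d);print(len(u),[(x+255,y+165) for x,y in zip(u,v)][:40])
E
```

```text
scene 70 [(np.float64(12.39), np.float64(90.0), np.float64(0.067), np.float64(-0.101))]
{60: np.float64(72.7), 65: np.float64(65.8), 70: np.float64(54.6), 75: np.float64(39.5), 80: np.float64(24.4), 85: np.float64(14.8), 90: np.float64(12.4), 95: np.float64(13.9), 100: np.float64(19.7), 105: np.float64(27.9), 110: np.float64(37.9)}
top 65 [(np.float64(6.892), np.float64(90.0), np.float64(0.067), np.float64(-0.1))]
{60: np.float64(69.3), 65: np.float64(62.3), 70: np.float64(52.0), 75: np.float64(39.4), 80: np.float64(24.8), 85: np.float64(13.3), 90: np.float64(6.9), 95: np.float64(9.0), 100: np.float64(15.7), 105: np.float64(25.4), 110: np.float64(35.3)}
41 [(np.int64(321), np.int64(177)), (np.int64(322), np.int64(177)), (np.int64(323), np.int64(179)), (np.int64(328), np.int64(179)), (np.int64(330), np.int64(179)), (np.int64(323), np.int64(180)), (np.int64(330), np.int64(180)), (np.int64(330), np.int64(181)), (np.int64(297), np.int64(182)), (np.int64(323), np.int64(182)), (np.int64(297), np.int64(183)), (np.int64(319), np.int64(183)), (np.int64(320), np.int64(183)), (np.int64(326), np.int64(183)), (np.int64(331), np.int64(183)), (np.int64(332), np.int64(183)), (np.int64(319), np.int64(184)), (np.int64(320), np.int64(184)), (np.int64(324), np.int64(184)), (np.int64(325), np.int64(184)), (np.int64(331), np.int64(184)), (np.int64(332), np.int64(184)), (np.int64(320), np.int64(185)), (np.int64(323), np.int64(185)), (np.int64(324), np.int64(185)), (np.int64(325), np.int64(185)), (np.int64(331), np.int64(185)), (np.int64(323), np.int64(186)), (np.int64(325), np.int64(186)), (np.int64(330), np.int64(186)), (np.int64(324), np.int64(187)), (np.int64(325), np.int64(187)), (np.int64(329), np.int64(187)), (np.int64(330), np.int64(187)), (np.int64(324), np.int64(188)), (np.int64(325), np.int64(188)), (np.int64(328), np.int64(188)), (np.int64(329), np.int64(188)), (np.int64(330), np.int64(188)), (np.int64(328), np.int64(189))]
```

The button now reads about 91° in both views, and nearly all the picture changes since the last push are at the button itself. I'll hand in.

```bash
python3 -c "
from plant import ctrl
print(ctrl.close_job())"
```

```text
the job is handed in; nothing more can be done
None
```

The board is seated flat in its notches against the firm stop, the turn-button's wing points straight across over its rim (about 90° in both views), and I handed the job in at about 22 s; no other object was moved as far as the pictures show.

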